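Close the steam cleaner's boiler with its click-stop cap

TASK

The boiler of the small steam cleaner has just been refilled: pick up its filler cap, set it upright on the filler neck, let its two pins drop through the two notches, and turn it clockwise until the pins are against their stop and the cap's torque limiter clicks; one to three clicks, never a fourth. The turning itself draws the cap down onto its seal, so go down with it, neither holding it up nor leaning on it (at no time press the rim or its seal with more than 25 N), then let go and leave everything else where it stands.

Things in the scene. Friction and masses are not known exactly. Their poses are not given: they have to be found in the camera images.
- cap_bar (a point): Centre of the grip bar of the loose black filler cap: bar 50 long (its x), 16 wide (its y), 28.5 tall (z up), on a knurled disc 61 mm across whose top is 13.5 below this point. The cap stands on its plug on the worktop, this point 44 mm above the plug's foot, and the bar top 58. The bar turns with the hand; the plug follows it through the ratchet.
- cap_pins (a point): Point on the cap's axis level with its two steel pins, 36.8 mm under cap_bar and 7.2 above the plug's foot. Pins (cap_pin_rod) 5 mm thick along x of this frame, to 21.5 mm either side; plug 30 mm across, foot tapered to 23. A flange 58 across begins 8.8 above this point. At the start the bar is in line with the pins. Cap 0.18 kg.
- neck_rim (a point): Centre of the filler neck's rim on top of the steam cleaner, 132 mm above the worktop, axes as steamer. Hole 33.6 mm across with two opposite notches 9 mm wide for the pins; the screwed-in bush they are cut in may face any way within 40 degrees of body x (not measured: see or feel it). cap_pins is 2.5 above the rim with the pins on it, 5.5 below with pins dropped through and flange on the seal, 7.9 below when locked.
- steamer: Steam cleaner, white, 200 (x) by 180 (y), deck 108 high, fixed; origin under its centre, neck axis at x = -30 mm, carrying handle behind it up to 161 high. Inside the neck the pins can go only clockwise (seen from above) from the notches, 62 degrees to their stop. Between 6 and 41 degrees a ramp draws the cap 2.4 mm down against the seal; beyond that it is level.
- cap_grip (a joint): Clockwise angle (rad) of the cap's grip ahead of its plug, 0 at the start. The plug goes along until it is held by 0.3 to 0.5 N m (the stop, or a jam if the cap is held up while turned); then the ratchet slips: each click is 0.35 rad: the torque climbs to 0.3 to 0.5 N m for 0.2 to 0.27 rad, then suddenly drops to nothing. Anticlockwise it does not slip.
- seal: Black rubber sealing ring on the filler rim, 59 across, 3.3 high, origin at the rim's centre. It gives 3.1 mm straight down: 3 N at first touch, 11 N with the cap locked (2.4 mm down), then rigid 0.7 mm lower. All that the hand presses down on the cap comes on top; it must not carry over 25 N.
- mug: Green and white mug, 78 across, 101 high, origin at the centre of its underside with its handle; bystander, it stands left or right of the steam cleaner, the cap on the other side.
- jug: Copper water jug, 150 by 185, 141 high, behind and left; bystander, origin under it.
- soap: Bottle of washing-up liquid, 51 by 79, 237 high, behind and right near the sink; bystander, origin under it.
- jar_a: Spice jar with a dark cap, 41 across, 105 high, behind and right; bystander, origin under it.
- jar_b: Second spice jar, 41 across, 105 high, behind; bystander, origin under it.
- moka_pot: Aluminium moka pot, 98 by 155, 174 high, behind the steam cleaner; bystander, origin under it.
- honey_jar: Honey jar with a black lid, 65 across, 86 high, right of and behind the steam cleaner; bystander, origin under it.
There are look-alikes about, which are no part of the job. Leave any purple or turquoise look-alike of the part that bears cap_bar alone.

How it is judged:
On the way, in this order (a step that is already met when the one before it is completed fails the run):
1. the cap stands upright in the neck with its pins below the notches (horizontal distance between cap_pins and neck_rim below 0.003 m and z of cap_pins in the frame of neck_rim below -0.0045 m and angle between cap_pins's own z axis and vertical below 0.1 rad), for 0.1 s.
2. the cap is turned home: drawn down on its seal, and its ratchet has clicked at least once (horizontal distance between cap_pins and neck_rim below 0.003 m and z of cap_pins in the frame of neck_rim below -0.0068 m and angle between cap_pins's own z axis and vertical below 0.06 rad and value of joint cap_grip above 0.28 rad), for 0.1 s.
At the end, for the whole second after the job is handed in: The cap is upright in the neck (axis within 3 mm, tilt under 0.06 rad), drawn down (pins at least 6.8 mm below the rim), one to three clicks made (joint cap_grip 0.28 to 1.3 rad), at rest and let go (all of step 2 and value of joint cap_grip below 1.3 rad and velocity of joint cap_grip below 0.05 rad/s); the robot touches nothing.
It fails at once if the seal ring is squeezed with more than 25 N (contact force between anything else and seal above 25 N).
It fails at once if the pins are pressed on top of the rim with more than 25 N, before they have dropped through (z of cap_pins in the frame of neck_rim above 0 m and horizontal distance between cap_pins and neck_rim below 0.02 m and contact force between cap_pin_rod and anything else above 25 N).
It fails at once if the ratchet clicks a fourth time (value of joint cap_grip above 1.3 rad).
It fails at once if a bystander is moved by more than 30 mm (distance of any of mug, jug, soap, jar_a, jar_b, moka_pot, honey_jar from where it was at the start of the episode above 0.03 m).
It also fails if it takes over 72 s, if anything falls off the work surface, if the arm or the gripper's body presses on something with over 40 N, if the wrist force passes 120 N, or if a joint passes its speed limit or range.

ROBOT

A 7-joint arm with a two-finger parallel gripper is mounted at the origin on a cart in front of the work surface, level with it; the furniture and walls round the work are solid. World frame = base frame: x ahead of the robot, y to its left, z up, the work surface at z = 0. Lengths are in m, angles in rad, forces in N, time in s.
With the tool pointing down it reaches from about 0.4 to 0.85 m from the base axis. Payload 4.5 kg.
Tool frame: the origin (TCP) lies on the centre line of the jaws, within the pads' length; the fingertips stand 11 mm ahead of it and the grasp point (between the pads) lies 8 mm behind it; z points along the fingers, y is the line along which they close (so a half turn about z gives the same grasp; the last joint's range is limited). The gripper opens to 88 mm and grips with 3 to 60 N. Pads are 18 mm wide; open, the fingers measure 123 mm over their backs; the gripper's body (75 mm by 187 mm) begins 45 mm behind the grasp point.
Start: joints at [-1.239, 0.689, -0.195, 1.565, 0.157, 0.902, -0.215], TCP at [0.183, 0.598, 0.25] pointing down, gripper open.
Joint ranges: [-3.01, 3.01], [-0.46, 2.08], [-1.47, 1.51], [0.13, 2.56], [-1, 4.14], [0.04, 2.09], [-2.66, 2.66]. Speed limits (rad/s): [2.57, 2.57, 3.14, 3.14, 3.14, 3.14, 3.14].

INTERFACE

Orientations are given as a unit quaternion [x, y, z, w].
In Python, from plant import * gives the robot as it stands. The module is installed in compiled form; this text tells all that it offers.
- The arm moves only by the tool send_rows, never from a script. Its argument "motion" is a list of rows, each an object of numbers: "x", "y", "z": the shift along the tool's x, y, z in cm; "rx", "ry", "rz": the turn, a rotation vector about the tool's x, y, z in rad; "jaw": the finger opening in cm, from 0 to 8.81. In form: [{"x": .., "y": .., "z": .., "rx": .., "ry": .., "rz": .., "jaw": ..}, ...]. A call has exactly 5 rows; each row shifts and turns the commanded pose from where the row before left it, along the tool's axes as they then stand; what a row does not reach is not made up. A row lasts 1/10 s, in which the tool goes at most 50 mm and 8.59 degrees, less where a joint would pass 70% of its speed; a pose out of reach is approached as far as the arm can. A call is refused whole if a number of a shift passes 5 or a number of a turn 0.15, either way. A call with a gripper value outside its range is refused whole. The fingers move at their own pace and stop on an object; "grip_force" is the grip in N (left out, the last holds). Time passes only in rows, so rows that do not move let the fingers close, or fill a call up. It gives the time, the measured TCP pose, the force, the opening and the grip force at its end, in the units of the state.
- get_state(): the state, without advancing time (a new reading comes with each control period).
- snapshot(name): name is "scene" or "top" or "wrist"; returns a dict with "img" (400x640x3 uint8, red, green, blue), "vertical_fov" (degrees; the focal length in pixels is half the picture's height over the tangent of half this angle, whatever the lens; pixels are square), "cx", "cy" (the principal point, pixels), "extrinsics" (4x4, takes a point from camera to world coordinates). Camera axes: x right, y up, looking along -z (the intrinsics and any distortion apply to the point x, -y, -z); pixel columns grow to the right and rows downward; lengths in m; the calibration is good to about 2 mm. The wrist camera is an equidistant fisheye: a pixel r from the principal point sees the ray r / f radians off the axis. A picture is of the moment at which its call begins. There is no depth.
- finish_job(): hands the job in; it is judged then, once.
The state is a dict: "clock": time; "q": joint angles; "qd": joint speeds; "joint_torque": joint torques, N m; "tool_pos": TCP position; "eef_rot": TCP orientation; "contact_force": force on the tool from outside, world axes, zero at the start; "moment": the same for the moment, N m; "opening": opening from 0.0 (shut) to 1.0 (fully open); "finger_force": force on a finger pad.
Only numpy, scipy, OpenCV 4.12 (cv2) and the standard library are available. Lean on these libraries where they do the work, as an engineer would, in place of code of your own. Each camera call takes 0.05 s, during which the arm holds its last target. There are 200 camera calls.

## Working session

There is one attempt and no reset: what is moved stays moved. The work goes in short steps, Python scripts to look and compute and a tool call to move; the robot and the scene stay as the last step left them, time stands still between calls to the robot, and variables do not carry over. Pictures are saved under pics/ and viewed, at most 10 in all, crops included, and the job is handed in when it is done.

Besides the shell and the picture viewer there is one more tool, called after "Call:" as name(argument=value, ...), one argument or row to a line, values as JSON. send_rows: Moves the arm, as the interface text tells. Its arguments: {"type":"object","properties":{"motion":{"type":"array"},"grip_force":{"type":"number"}},"required":["motion"]}

```bash
mkdir -p pics
cat > h.py <<'E'
from plant import *
import numpy as np, cv2
def ray(s,u,v,fish=False):
    f=200/np.tan(np.radians(s["vertical_fov"]/2)); a=(u-s["cx"])/f; b=(v-s["cy"])/f
    if fish:
        r=np.hypot(a,b); k=np.sin(r)/r if r>1e-9 else 1; d=np.array([a*k,-b*k,-np.cos(r)])
    else: d=np.array([a,-b,-1.])
    E=np.array(s["extrinsics"]); d=E[:3,:3]@d; return E[:3,3],d/np.linalg.norm(d)
def onz(s,u,v,z,fish=False):
    o,d=ray(s,u,v,fish); return o+d*(z-o[2])/d[2]
def tri(rs):
    A=sum(np.eye(3)-np.outer(d,d) for o,d in rs); b=sum((np.eye(3)-np.outer(d,d))@o for o,d in rs)
    p=np.linalg.solve(A,b); return p,[np.linalg.norm(np.cross(p-o,d)) for o,d in rs]
def save(s,n): cv2.imwrite("pics/"+n,cv2.cvtColor(s["img"],cv2.COLOR_RGB2BGR))
E
python3 - <<'E'
from h import *
import pickle
for n in ["scene","top","wrist"]:
    s=snapshot(n); save(s,n+"0.png"); pickle.dump(s,open(n+"0.pkl","wb"))
    print(n,s["vertical_fov"],s["cx"],s["cy"],np.round(s["extrinsics"],3).tolist())
print(get_state())
E
```

```text
scene 43.2597415353888 315.82190120092844 200.6728690468087 [[0.537, 0.557, -0.634, -0.439], [-0.843, 0.36, -0.399, -0.527], [0.006, 0.749, 0.663, 1.163], [0.0, 0.0, 0.0, 1.0]]
top 42.277577782262554 316.1794921780384 200.94960464588306 [[0.001, 0.985, -0.172, 0.297], [-1.0, -0.0, -0.004, 0.119], [-0.004, 0.172, 0.985, 1.709], [0.0, 0.0, 0.0, 1.0]]
wrist 65.70646984690485 316.2119809849779 205.08658027509304 [[0.293, -0.91, -0.293, 0.106], [0.956, 0.279, 0.092, 0.621], [-0.002, -0.307, 0.952, 0.385], [0.0, 0.0, 0.0, 1.0]]
{'clock': 0.15, 'q': array([-1.23920484,  0.68975681, -0.19453214,  1.56605826,  0.15733252,
        0.90249999, -0.21511181]), 'qd': array([-0.00105296, -0.00089603, -0.00111414, -0.00383436,  0.00064469,
        0.00124362, -0.00097284]), 'joint_torque': array([-1.82477328e-03, -5.27857304e+01, -1.26880534e+00, -1.53585023e+01,
       -5.25115721e-02,  3.87132473e-03,  1.15882990e-04]), 'tool_pos': array([0.18328926, 0.59705959, 0.24912842]), 'eef_rot': array([ 1.48310745e-01,  9.88940585e-01, -6.63803916e-04, -3.78045537e-05]), 'contact_force': array([0.06850415, 0.33979195, 0.12835207]), 'moment': array([-0.00952982,  0.02978828, -0.00105401]), 'finger_force': 0.0, 'opening': 0.9988555287400245}
```

View pics/scene0.png

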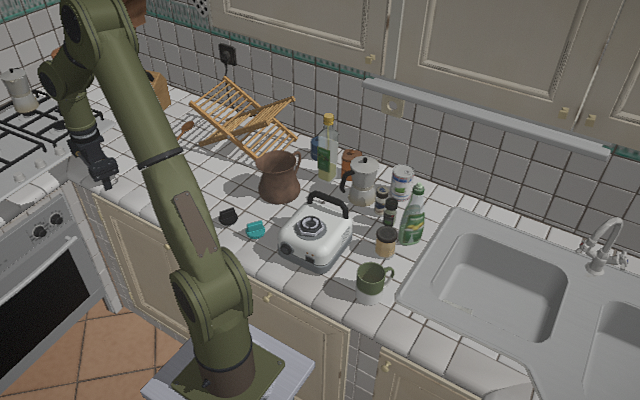

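View pics/top0.png

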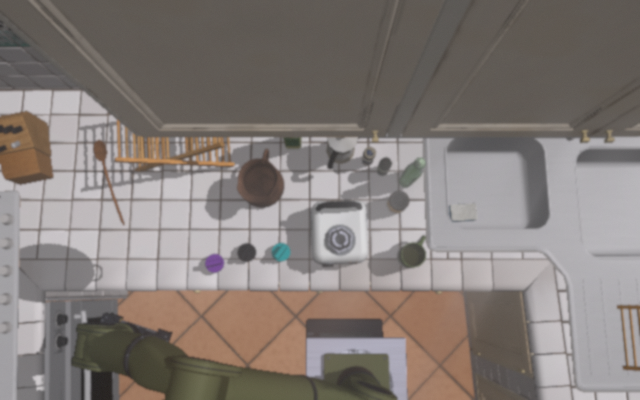

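The scene shows the black cap at about (228,216), the turquoise look-alike at (256,230) and the neck at (310,227). The top view has the cap at (247,253), turquoise at (281,252), purple at (214,263), the neck at (340,239), and the mug on the right at (412,255).

Run:
```python
from h import *
import pickle
S=pickle.load(open("scene0.pkl","rb"));T=pickle.load(open("top0.pkl","rb"))
for n,a,b in [("cap",(228,216),(247,253)),("neck",(310,227),(340,239)),("turq",(256,230),(281,252))]:
    p,e=tri([ray(S,*a),ray(T,*b)]); print(n,p.round(3),np.round(e,4))
print(onz(T,247,253,.05),onz(T,281,252,.05),onz(T,214,263,.05),onz(T,340,239,.132))
c1=cv2.resize(cv2.cvtColor(S["img"],4)[185:285,190:360],None,fx=4.5,fy=4.5,interpolation=2)[:, :400*2]
c2=cv2.resize(cv2.cvtColor(T["img"],4)[195:280,195:380],None,fx=4.3,fy=4.3,interpolation=2)
cv2.imwrite("pics/c1.png",c1);cv2.imwrite("pics/c2.png",c2);print(c1.shape,c2.shape)
```

```text
cap [0.418 0.349 0.038] [0.0003 0.0003]
neck [0.454 0.053 0.116] [0.0019 0.0019]
turq [0.422 0.239 0.029] [0.0002 0.0002]
[0.41720645 0.34678472 0.05      ] [0.42043711 0.23794233 0.05      ] [0.38533105 0.45141816 0.05      ] [0.45404257 0.052221   0.132     ]
(450, 765, 3) (366, 796, 3)
```

Call:
send_rows(
  motion=[
    {"x": -3, "y": -1.7},
    {"x": -3, "y": -1.7},
    {"x": -3, "y": -1.7},
    {"x": -3, "y": -1.7},
    {"x": -3, "y": -1.7},
  ],
)

```text
schema error: expected keys x, y, z, rx, ry, rz, jaw
```

Call:
send_rows(
  motion=[
    {"x": -3, "y": -1.7},
    {"x": -3, "y": -1.7},
    {"x": -3, "y": -1.7},
    {"x": -3, "y": -1.7},
    {"x": -2.5, "y": -1.5},
  ],
)

```text
schema error: expected keys x, y, z, rx, ry, rz, jaw
```

Run:
```python
from h import *
import pickle
s=snapshot("wrist"); save(s,"w1.png"); pickle.dump(s,open("w1.pkl","wb"))
t=get_state(); print(t["clock"],t["tool_pos"],t["eef_rot"],np.round(t["q"],2))
```

```text
0.2 [0.18327049 0.5971636  0.24923254] [ 1.48285085e-01  9.88944509e-01 -5.38817624e-04 -4.48146606e-05] [-1.24  0.69 -0.19  1.57  0.16  0.9  -0.22]
```

View pics/w1.png

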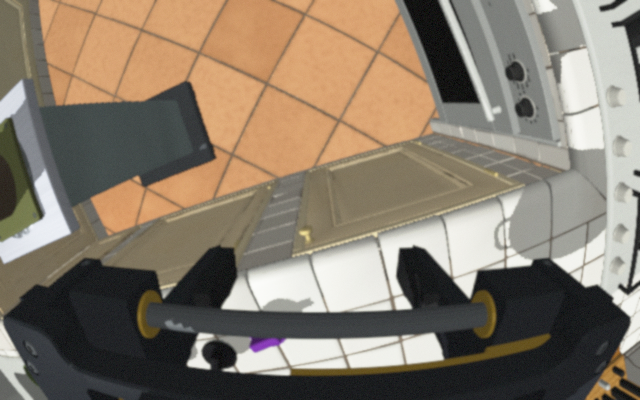

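The picture is still from the start pose, mostly floor, with the fingers at the bottom. The calls were refused because every key is required.

Call:
send_rows(
  motion=[
    {"x": -3, "y": -1.7, "z": 0, "rx": 0, "ry": 0, "rz": 0, "jaw": 8.8},
    {"x": -3, "y": -1.7, "z": 0, "rx": 0, "ry": 0, "rz": 0, "jaw": 8.8},
    {"x": -3, "y": -1.7, "z": 0, "rx": 0, "ry": 0, "rz": 0, "jaw": 8.8},
    {"x": -3, "y": -1.7, "z": 0, "rx": 0, "ry": 0, "rz": 0, "jaw": 8.8},
    {"x": -3, "y": -1.7, "z": 0, "rx": 0, "ry": 0, "rz": 0, "jaw": 8.8},
  ],
)

```text
clock: 0.7
tool_pos: [0.3026, 0.4711, 0.2496]
eef_rot: [0.148, 0.989, -0.0, -0.0]
contact_force: [1.0, -1.0, 0.5]
opening: 1.0
finger_force: 0.0
```

Call:
send_rows(
  motion=[
    {"x": -3, "y": -1.7, "z": 0, "rx": 0, "ry": 0, "rz": 0, "jaw": 8.8},
    {"x": -3, "y": -1.7, "z": 0, "rx": 0, "ry": 0, "rz": 0, "jaw": 8.8},
    {"x": -3, "y": -1.7, "z": 0, "rx": 0, "ry": 0, "rz": 0, "jaw": 8.8},
    {"x": -3, "y": -1.7, "z": 0, "rx": 0, "ry": 0, "rz": 0, "jaw": 8.8},
    {"x": -2.5, "y": -1.5, "z": 0, "rx": 0, "ry": 0, "rz": 0, "jaw": 8.8},
  ],
)

```text
clock: 1.2
tool_pos: [0.4175, 0.3485, 0.2496]
eef_rot: [0.149, 0.989, -0.0, 0.0]
contact_force: [1.0, 0.7, 0.1]
opening: 0.999
finger_force: 0.0
```

Run:
```python
from h import *
import pickle
s=snapshot("wrist"); save(s,"w2.png"); pickle.dump(s,open("w2.pkl","wb"))
t=get_state(); print(t["clock"],t["tool_pos"],t["eef_rot"],np.round(t["q"],2))
```

```text
1.25 [0.42157014 0.34350097 0.24940913] [ 0.15259808  0.98828423 -0.00219448  0.00181348] [-0.63  0.59 -0.23  1.81  0.19  0.77  0.3 ]
```

View pics/w2.png

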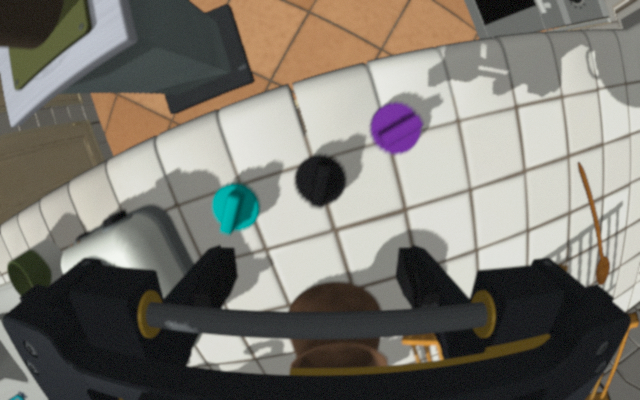

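The black cap is at (320,180) with its bar roughly vertical in the image. Turquoise is at (236,207), purple at (397,127), and part of the steamer shows at lower left. I'll enhance the cap to get its yaw.

Run:
```python
from h import *
import pickle
s=pickle.load(open("w2.pkl","rb"))
c=s["img"][145:215,280:360].astype(float).mean(2)
c=np.clip((c-5)*3.5,0,255).astype(np.uint8)
c=cv2.resize(c,None,fx=8,fy=8,interpolation=2); cv2.imwrite("pics/w2c.png",c)
g=s["img"].max(2); m=((g<75)).astype(np.uint8); m[230:]=0;m[:145]=0;m[:,:280]=0;m[:,360:]=0
n,l,st,ce=cv2.connectedComponentsWithStats(m); i=1+st[1:,4].argmax(); print(st[i],ce[i])
for z in (.03,.045,.058): print(z,onz(s,*ce[i],z,True))
S=pickle.load(open("scene0.pkl","rb"));T=pickle.load(open("top0.pkl","rb"))
p,e=tri([ray(S,228,216),ray(T,247,253),ray(s,*ce[i],True)]);print(p,e)
```

```text
[ 296  155   50   51 1903] [320.34944824 179.33998949]
0.03 [0.42129242 0.35222669 0.03      ]
0.045 [0.41789147 0.35307154 0.045     ]
0.058 [0.41494398 0.35380374 0.058     ]
[0.41929116 0.35075381 0.03527201] [np.float64(0.0003506744209953638), np.float64(0.0021687699890244193), np.float64(0.0019429995063057729)]
```

View pics/w2c.png

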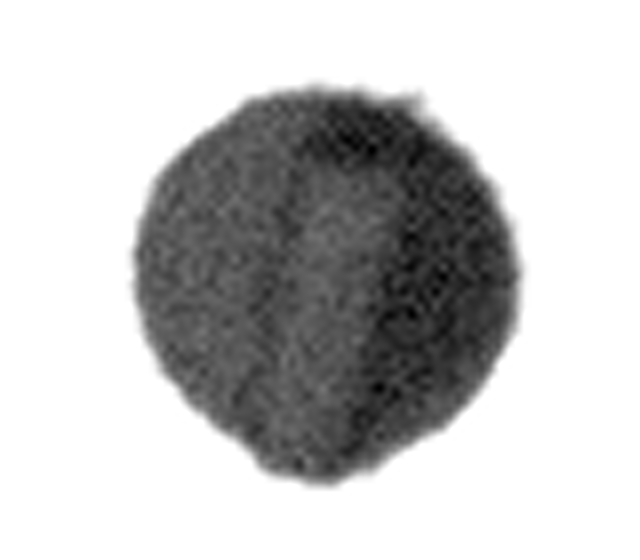

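The bar's top face runs from about crop (350,170) to (315,470), which is pixels (323.8,166) to (319.4,203.8).

Run:
```python
from h import *
import pickle
from scipy.spatial.transform import Rotation as R
s=pickle.load(open("w2.pkl","rb"))
a=onz(s,323.8,166,.058,True);b=onz(s,319.4,203.8,.058,True)
print(a,b,np.linalg.norm(a-b),(a+b)/2)
d=a-b;d/=np.linalg.norm(d);t=get_state();M=R.from_quat(t["eef_rot"]).as_matrix();print(M.round(3).tolist(),"bar dir in tool",M.T@d, "world yaw",np.arctan2(d[1],d[0]))
print("shift",M.T@((a+b)/2-t["tool_pos"]),t["tool_pos"],t["clock"])
```

```text
[0.40192676 0.36164604 0.058     ] [0.44128718 0.34468738 0.058     ] 0.04285835491974958 [0.42160697 0.35316671 0.058     ]
[[-0.953, 0.302, 0.003], [0.302, 0.953, -0.005], [-0.004, -0.004, -1.0]] bar dir in tool [ 0.99495178  0.10024811 -0.00461216] world yaw 2.734772617003098
shift [0.00369449 0.0099509  0.19135886] [0.42157014 0.34350097 0.24940913] 1.25
```

Call:
send_rows(
  motion=[
    {"x": 0.1, "y": 0.3, "z": 3, "rx": 0, "ry": 0, "rz": 0.05, "jaw": 8.8},
    {"x": 0.1, "y": 0.3, "z": 3, "rx": 0, "ry": 0, "rz": 0.05, "jaw": 8.8},
    {"x": 0.1, "y": 0.3, "z": 3, "rx": 0, "ry": 0, "rz": 0, "jaw": 8.8},
    {"x": 0, "y": 0, "z": 0, "rx": 0, "ry": 0, "rz": 0, "jaw": 8.8},
    {"x": 0, "y": 0, "z": 0, "rx": 0, "ry": 0, "rz": 0, "jaw": 8.8},
  ],
)

```text
clock: 1.75
tool_pos: [0.4161, 0.3599, 0.1598]
eef_rot: [0.197, 0.98, -0.0, -0.0]
contact_force: [0.0, -0.2, 1.2]
opening: 0.999
finger_force: 0.0
```

Run:
```python
from h import *
import pickle
s=snapshot("wrist"); pickle.dump(s,open("w3.pkl","wb"))
t=get_state(); print(t["clock"],t["tool_pos"],t["eef_rot"],np.round(t["q"],2))
c=s["img"][150:350,216:416].astype(float).mean(2)
c=np.clip((c-5)*3.5,0,255).astype(np.uint8)
cv2.imwrite("pics/w3c.png",cv2.resize(c,None,fx=3,fy=3,interpolation=2))
```

```text
1.8 [0.41671033 0.36028699 0.16068506] [1.97527588e-01 9.80297120e-01 5.36963370e-04 3.46843666e-04] [-0.7   0.72 -0.17  1.88  0.21  0.56  0.17]
```

View pics/w3c.png

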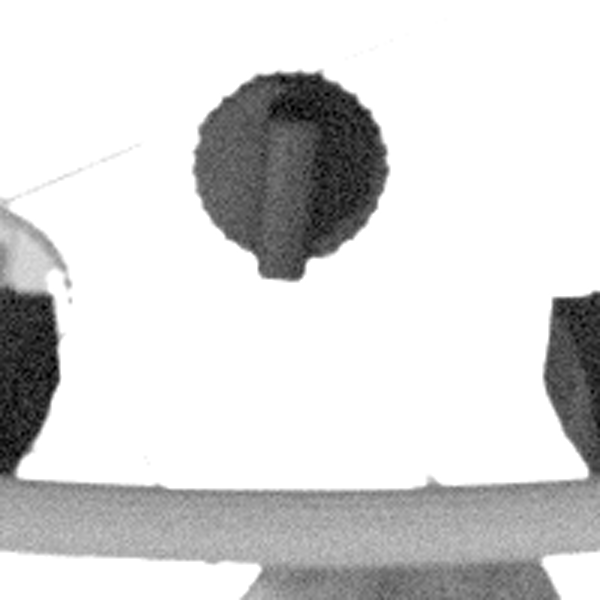

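The bar top now runs from (295,121) to (281,279) in the crop; the disc centre is about (290,165).

```bash
cat >> h.py <<'E'
from scipy.spatial.transform import Rotation as R
E
python3 - <<'E'
from h import *
import pickle
s=pickle.load(open("w3.pkl","rb"));w2=pickle.load(open("w2.pkl","rb"))
f=lambda x,y:(216+x/3-.33,150+y/3-.33)
A=f(295,121);B=f(281,279)
for z in(.054,.058):
  a=onz(s,*A,z,True);b=onz(s,*B,z,True);print(z,np.linalg.norm(a-b),(a+b)/2)
t=get_state();M=R.from_quat(t["eef_rot"]).as_matrix();d=M.T@(a-b);print("rz",np.arctan2(d[1],d[0]),"shift",M.T@((a+b)/2-t["tool_pos"]),t["tool_pos"])
print(tri([ray(s,*A,True),ray(w2,323.8,166,True)]),tri([ray(s,*B,True),ray(w2,319.4,203.8,True)]))
D=f(290,166);print("disc",onz(s,*D,.0285,True), tri([ray(s,*D,True),ray(w2,320.3,179,True)]))
E
```

```text
0.054 0.04690601393183492 [0.42209811 0.35297782 0.054     ]
0.058 0.04613064601434896 [0.42077603 0.35360637 0.058     ]
rz 0.08749957404540243 shift [-0.0062876  -0.00470695  0.10268248] [0.41671033 0.36028699 0.16068506]
(array([0.40799986, 0.36071551, 0.0262676 ]), [np.float64(0.00016818310696716673), np.float64(0.00016818310696707352)]) (array([0.43819651, 0.34496713, 0.06641261]), [np.float64(0.0006536666897845296), np.float64(0.0006536666897845911)])
disc [0.41998814 0.35418885 0.0285    ] (array([0.4263489 , 0.35104392, 0.00626067]), [np.float64(0.00013989294945956202), np.float64(0.00013989294945958297)])
```

Call:
send_rows(
  motion=[
    {"x": -0.3, "y": -0.2, "z": 2, "rx": 0, "ry": 0, "rz": 0.08, "jaw": 7},
    {"x": -0.3, "y": -0.27, "z": 2, "rx": 0, "ry": 0, "rz": 0, "jaw": 6},
    {"x": 0, "y": 0, "z": 2.5, "rx": 0, "ry": 0, "rz": 0, "jaw": 5},
    {"x": 0, "y": 0, "z": 2.5, "rx": 0, "ry": 0, "rz": 0, "jaw": 5},
    {"x": 0, "y": 0, "z": 1.6, "rx": 0, "ry": 0, "rz": 0, "jaw": 5},
  ],
)

```text
clock: 2.3
tool_pos: [0.4205, 0.3536, 0.0541]
eef_rot: [0.237, 0.972, 0.001, 0.001]
contact_force: [0.5, 0.5, 0.8]
opening: 0.575
finger_force: 0.0
```

Call:
send_rows(
  motion=[
    {"x": 0, "y": 0, "z": 0.5, "rx": 0, "ry": 0, "rz": 0, "jaw": 5},
    {"x": 0, "y": 0, "z": 0.5, "rx": 0, "ry": 0, "rz": 0, "jaw": 4},
    {"x": 0, "y": 0, "z": 0, "rx": 0, "ry": 0, "rz": 0, "jaw": 3},
    {"x": 0, "y": 0, "z": 0, "rx": 0, "ry": 0, "rz": 0, "jaw": 2.5},
    {"x": 0, "y": 0, "z": 0, "rx": 0, "ry": 0, "rz": 0, "jaw": 2.5},
  ],
)

```text
clock: 2.8
tool_pos: [0.4202, 0.3535, 0.0446]
eef_rot: [0.237, 0.972, 0.001, 0.0]
contact_force: [0.1, 0.4, -0.0]
opening: 0.285
finger_force: 0.0
```

Run:
```python
from h import *
import pickle
s=snapshot("wrist"); pickle.dump(s,open("w4.pkl","wb"))
t=get_state(); print(t["clock"],t["tool_pos"],t["eef_rot"],np.round(t["q"],2),t["contact_force"],t["opening"])
c=s["img"][180:330,206:426].astype(float).mean(2)
c=np.clip((c-5)*3.5,0,255).astype(np.uint8)
cv2.imwrite("pics/w4c.png",cv2.resize(c,None,fx=3,fy=3,interpolation=2))
```

```text
2.85 [0.42011062 0.35339283 0.0444334 ] [2.36664175e-01 9.71591283e-01 5.86893611e-04 3.20778976e-04] [-0.73  0.92 -0.09  1.93  0.23  0.3   0.09] [ 0.43425511 -0.18049927  0.07903054] 0.28520002607406536
```

View pics/w4c.png

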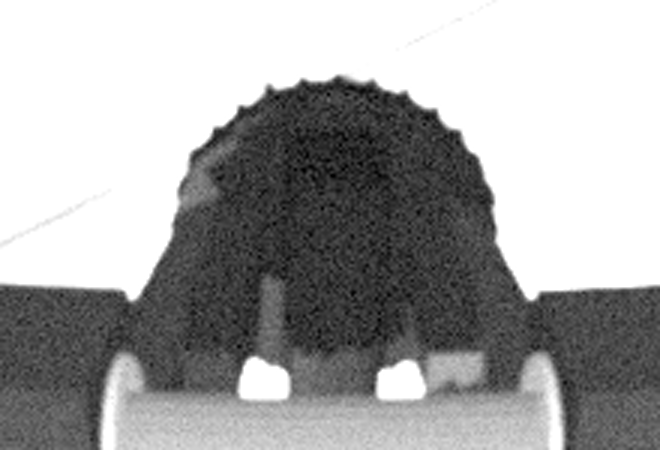

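The cap sits centred between the fingers, with the disc middle at x≈338 in the crop against a finger midline of about 333. Closing.

Call:
send_rows(
  motion=[
    {"x": 0, "y": 0, "z": 0, "rx": 0, "ry": 0, "rz": 0, "jaw": 1},
    {"x": 0, "y": 0, "z": 0, "rx": 0, "ry": 0, "rz": 0, "jaw": 1},
    {"x": 0, "y": 0, "z": 0, "rx": 0, "ry": 0, "rz": 0, "jaw": 1},
    {"x": 0, "y": 0, "z": 0, "rx": 0, "ry": 0, "rz": 0, "jaw": 1},
    {"x": 0, "y": 0, "z": 0, "rx": 0, "ry": 0, "rz": 0, "jaw": 1},
  ],
  grip_force=50,
)

```text
clock: 3.35
tool_pos: [0.4199, 0.3533, 0.044]
eef_rot: [0.237, 0.972, 0.0, 0.0]
contact_force: [0.3, -0.4, 3.7]
opening: 0.175
finger_force: 50.0
```

Call:
send_rows(
  motion=[
    {"x": 0, "y": 0, "z": -2, "rx": 0, "ry": 0, "rz": 0, "jaw": 1},
    {"x": 0, "y": 0, "z": -4, "rx": 0, "ry": 0, "rz": 0, "jaw": 1},
    {"x": 0, "y": 0, "z": -4, "rx": 0, "ry": 0, "rz": 0, "jaw": 1},
    {"x": 0, "y": 0, "z": -4, "rx": 0, "ry": 0, "rz": 0, "jaw": 1},
    {"x": 0, "y": 0, "z": -4, "rx": 0, "ry": 0, "rz": 0, "jaw": 1},
  ],
)

```text
clock: 3.85
tool_pos: [0.4191, 0.3522, 0.2247]
eef_rot: [0.237, 0.972, -0.001, -0.001]
contact_force: [0.6, -0.1, -2.3]
opening: 0.177
finger_force: 50.0
```

Call:
send_rows(
  motion=[
    {"x": -2.5, "y": -2.8, "z": -0.4, "rx": 0, "ry": 0, "rz": 0, "jaw": 1},
    {"x": -2.5, "y": -2.8, "z": -0.4, "rx": 0, "ry": 0, "rz": 0, "jaw": 1},
    {"x": -2.5, "y": -2.8, "z": -0.4, "rx": 0, "ry": 0, "rz": 0, "jaw": 1},
    {"x": -2.5, "y": -2.8, "z": -0.4, "rx": 0, "ry": 0, "rz": 0, "jaw": 1},
    {"x": -2.5, "y": -2.8, "z": 0, "rx": 0, "ry": 0, "rz": 0, "jaw": 1},
  ],
)

```text
clock: 4.35
tool_pos: [0.4662, 0.1695, 0.2396]
eef_rot: [0.237, 0.972, -0.0, -0.0]
contact_force: [0.3, 0.7, -1.8]
opening: 0.177
finger_force: 50.0
```

Call:
send_rows(
  motion=[
    {"x": -2.7, "y": -2.8, "z": 0, "rx": 0, "ry": 0, "rz": 0, "jaw": 1},
    {"x": -2.7, "y": -2.8, "z": 0, "rx": 0, "ry": 0, "rz": 0, "jaw": 1},
    {"x": -2.7, "y": -2.8, "z": 0, "rx": 0, "ry": 0, "rz": 0, "jaw": 1},
    {"x": -2.7, "y": -2.8, "z": 0, "rx": 0, "ry": 0, "rz": 0, "jaw": 1},
    {"x": 0, "y": 0, "z": 0, "rx": 0, "ry": 0, "rz": 0, "jaw": 1},
  ],
)

```text
clock: 4.85
tool_pos: [0.5112, 0.0146, 0.2388]
eef_rot: [0.242, 0.97, -0.002, -0.0]
contact_force: [-0.1, -0.3, -1.3]
opening: 0.177
finger_force: 50.0
```

Call:
send_rows(
  motion=[
    {"x": 0, "y": 0, "z": 0, "rx": 0, "ry": 0, "rz": 0, "jaw": 1},
    {"x": 0, "y": 0, "z": 0, "rx": 0, "ry": 0, "rz": 0, "jaw": 1},
    {"x": 0, "y": 0, "z": 0, "rx": 0, "ry": 0, "rz": 0, "jaw": 1},
    {"x": 0, "y": 0, "z": 0, "rx": 0, "ry": 0, "rz": 0, "jaw": 1},
    {"x": 0, "y": 0, "z": 0, "rx": 0, "ry": 0, "rz": 0, "jaw": 1},
  ],
)

```text
clock: 5.35
tool_pos: [0.5106, 0.023, 0.2397]
eef_rot: [0.236, 0.972, 0.0, -0.0]
contact_force: [0.0, 0.5, -1.1]
opening: 0.172
finger_force: 50.0
```

Run:
```python
from h import *
import pickle
s=snapshot("wrist"); pickle.dump(s,open("w5.pkl","wb")); save(s,"w5.png")
t=get_state(); print(t["clock"],t["tool_pos"],t["eef_rot"],np.round(t["q"],2),t["contact_force"],t["opening"])
```

```text
5.4 [0.5106827  0.02274936 0.23975225] [ 2.36073805e-01  9.71735124e-01  7.62296027e-05 -2.41780487e-05] [ 0.02  0.56 -0.24  1.91  0.2   0.69  0.75] [ 0.41398427 -0.01234991 -1.09148352] 0.17614274491457166
```

View pics/w5.png

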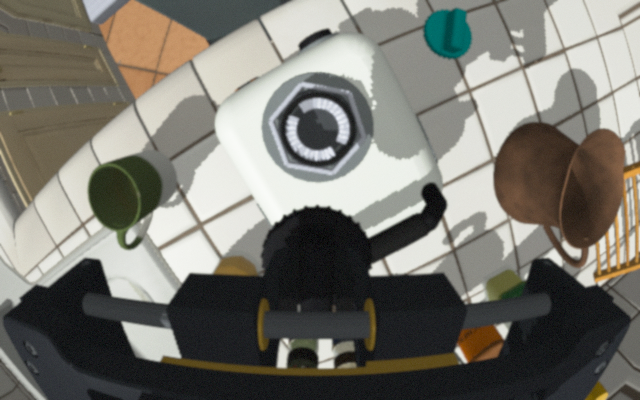

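The neck is at about (317,130), with a bright toothed bush ring; the cap is held at (316,255). I'll crop the ring for the notches and print its polar profile.

Run:
```python
from h import *
import pickle
s=pickle.load(open("w5.pkl","rb"))
c=cv2.cvtColor(s["img"],4)[80:180,265:370]
cv2.imwrite("pics/w5c.png",cv2.resize(c,None,fx=5.7,fy=5.7,interpolation=2))
```

```text
(no output)
```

View pics/w5c.png

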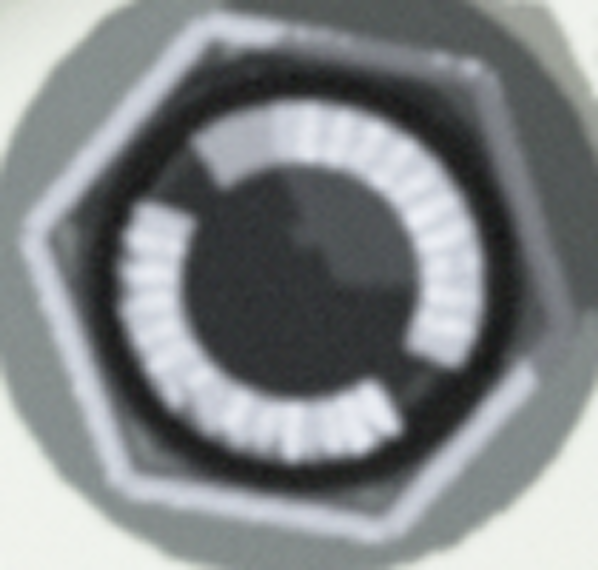

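The bush ring has notches centred at about crop (186,186) and (411,384); the ring centre is about (301,280).

```bash
cat >> h.py <<'E'
def hole(s,z,c0,rmax=34):
    # ring-edge points by rays of white mask, cast on plane z, circle fit
    g=cv2.GaussianBlur(s["img"].astype(np.float32).mean(2),(0,0),.7)
    P=[];Q=[]
    for a in np.radians(np.arange(0,360,4)):
        r=np.arange(5,rmax,.25); u=c0[0]+r*np.cos(a); v=c0[1]+r*np.sin(a)
        p=cv2.remap(g,u.astype(np.float32)[None],v.astype(np.float32)[None],1)[0]
        k=np.where(p>115)[0]
        if len(k)==0: continue
        P.append(onz(s,u[k[0]],v[k[0]],z,True)[:2]); 
        j=np.where(p[k[0]:]<115)[0]
        if len(j): j=j[0]+k[0]; Q.append(onz(s,u[j],v[j],z,True)[:2])
    out=[]
    for X in (P,Q):
        X=np.array(X)
        for _ in range(4):
            A=np.c_[2*X,np.ones(len(X))]; w=np.linalg.lstsq(A,(X**2).sum(1),rcond=None)[0]
            R_=np.sqrt(w[2]+w[:2]@w[:2]); e=np.hypot(*(X-w[:2]).T)-R_
            X=X[np.abs(e)<max(2*np.median(np.abs(e)),.0006)]
        out.append((w[:2].round(4),round(R_,4),len(X)))
    return out
E
python3 - <<'E'
from h import *
import pickle
s=pickle.load(open("w5.pkl","rb"))
f=lambda x,y:(265+x/5.7-.4,80+y/5.7-.4)
for z in (.128,.132,.136): print(z,hole(s,z,f(301,280)))
a=onz(s,*f(186,186),.132,True);b=onz(s,*f(411,384),.132,True);print(a,b,(a+b)/2,np.degrees(np.arctan2(*(a-b)[[1,0]])))
t=get_state();M=R.from_quat(t["eef_rot"]).as_matrix();d=M.T@(a-b);print("notch in tool",np.degrees(np.arctan2(d[1],d[0])))
# cap tilt/centre in hand: fingers
T=np.array(s["extrinsics"]);print("cam in tool",(M.T@(T[:3,3]-t["tool_pos"])).round(4))
E
```

```text
0.128 [(array([0.4541, 0.0526]), np.float64(0.0164), 78), (array([0.4542, 0.0531]), np.float64(0.0255), 75)]
0.132 [(array([0.4539, 0.0527]), np.float64(0.0161), 78), (array([0.454 , 0.0532]), np.float64(0.0251), 75)]
0.136 [(array([0.4537, 0.0528]), np.float64(0.0159), 78), (array([0.4537, 0.0533]), np.float64(0.0247), 75)]
[0.43491907 0.04524512 0.132     ] [0.47355698 0.06011521 0.132     ] [0.45423802 0.05268016 0.132     ] -158.9504016464509
notch in tool -48.35945497418378
cam in tool [ 8.050e-02  1.000e-04 -1.361e-01]
```

Run:
```python
from h import *
import pickle
from scipy.optimize import least_squares
s=pickle.load(open("w3.pkl","rb"))
g=cv2.GaussianBlur(s["img"].astype(np.float32).mean(2),(0,0),.6)
c0=(216+290/3,150+165/3)
tx=np.array([-.888,.461]);ty=np.array([.461,.888])
for z in(.0305,.027):
  P=[]
  for a in np.radians(np.arange(0,360,3)):
    r=np.arange(15,50,.2);u=c0[0]+r*np.cos(a);v=c0[1]+r*np.sin(a)
    p=cv2.remap(g,u.astype(np.float32)[None],v.astype(np.float32)[None],1)[0]
    k=np.where(p>75)[0]
    deg=np.degrees(a)
    if len(k) and (deg<62 or 118<deg<190 or deg>350): P.append(onz(s,u[k[0]],v[k[0]],z,True)[:2])
  P=np.array(P)
  q=least_squares(lambda w:np.hypot(*(P-w[:2]).T)-w[2],[.42,.353,.03],loss="soft_l1",f_scale=.0005)
  q2=least_squares(lambda w:np.hypot(*(P-w[:2]).T)-.0303,[.42,.353],loss="soft_l1",f_scale=.0005)
  for w in(q.x,q2.x): d=w[:2]-[.4199,.3533];print(z,w.round(4),"rel TCP tool x,y mm",(d@tx*1e3).round(2),(d@ty*1e3).round(2))
```

```text
0.0305 [0.4203 0.354  0.0296] rel TCP tool x,y mm -0.06 0.81
0.0305 [0.4193 0.3544] rel TCP tool x,y mm 1.02 0.68
0.027 [0.4214 0.3535 0.03  ] rel TCP tool x,y mm -1.2 0.85
0.027 [0.4209 0.3537] rel TCP tool x,y mm -0.7 0.82
```

Call:
send_rows(
  motion=[
    {"x": 0.6, "y": 2.8, "z": 0, "rx": 0, "ry": 0, "rz": 0, "jaw": 1},
    {"x": 0.6, "y": 2.8, "z": 0, "rx": 0, "ry": 0, "rz": -0.12, "jaw": 1},
    {"x": 0, "y": 0, "z": 0, "rx": 0, "ry": 0, "rz": -0.13, "jaw": 1},
    {"x": 0, "y": 0, "z": 0, "rx": 0, "ry": 0, "rz": -0.13, "jaw": 1},
    {"x": 0, "y": 0, "z": 0, "rx": 0, "ry": 0, "rz": -0.13, "jaw": 1},
  ],
)

```text
clock: 5.9
tool_pos: [0.5258, 0.0778, 0.2397]
eef_rot: [-0.019, 1.0, -0.0, -0.0]
contact_force: [-0.3, 0.2, -1.7]
opening: 0.177
finger_force: 50.0
```

Call:
send_rows(
  motion=[
    {"x": 0, "y": 0, "z": 0, "rx": 0, "ry": 0, "rz": -0.13, "jaw": 1},
    {"x": 0, "y": 0, "z": 0, "rx": 0, "ry": 0, "rz": -0.13, "jaw": 1},
    {"x": 0, "y": 0, "z": 0, "rx": 0, "ry": 0, "rz": -0.075, "jaw": 1},
    {"x": 0, "y": 0, "z": 0, "rx": 0, "ry": 0, "rz": 0, "jaw": 1},
    {"x": 0, "y": 0, "z": 0, "rx": 0, "ry": 0, "rz": 0, "jaw": 1},
  ],
)

```text
clock: 6.4
tool_pos: [0.5258, 0.0774, 0.2397]
eef_rot: [-0.182, 0.983, 0.0, -0.0]
contact_force: [-1.0, 0.3, -1.8]
opening: 0.178
finger_force: 50.0
```

Call:
send_rows(
  motion=[
    {"x": 0, "y": 0, "z": 0, "rx": 0, "ry": 0, "rz": 0, "jaw": 1},
    {"x": 0, "y": 0, "z": 0, "rx": 0, "ry": 0, "rz": 0, "jaw": 1},
    {"x": 0, "y": 0, "z": 0, "rx": 0, "ry": 0, "rz": 0, "jaw": 1},
    {"x": 0, "y": 0, "z": 0, "rx": 0, "ry": 0, "rz": 0, "jaw": 1},
    {"x": 0, "y": 0, "z": 0, "rx": 0, "ry": 0, "rz": 0, "jaw": 1},
  ],
)

```text
clock: 6.9
tool_pos: [0.5259, 0.0774, 0.2397]
eef_rot: [-0.183, 0.983, 0.0, 0.0]
contact_force: [-0.0, -0.3, -1.6]
opening: 0.176
finger_force: 50.0
```

Run:
```python
from h import *
import pickle
s=snapshot("wrist"); pickle.dump(s,open("w6.pkl","wb"))
t=get_state(); M=R.from_quat(t["eef_rot"]).as_matrix()
print(t["clock"],t["tool_pos"],np.degrees(np.arctan2(M[1,0],M[0,0])),M[:,2].round(3),np.round(t["q"],2),t["contact_force"],t["opening"])
# predicted pixel of neck centre
E=np.array(s["extrinsics"]);f=200/np.tan(np.radians(s["vertical_fov"]/2))
def px(p):
    c=E[:3,:3].T@(np.array(p)-E[:3,3]);th=np.arctan2(np.hypot(c[0],c[1]),-c[2]);k=f*th/np.hypot(c[0],c[1]);return s["cx"]+c[0]*k,s["cy"]-c[1]*k
c0=px([.4539,.0529,.132]);print(c0)
for z in (.128,.132,.136): print(z,hole(s,z,c0))
w5=pickle.load(open("w5.pkl","rb"));g=lambda x,y:(265+x/5.7-.4,80+y/5.7-.4)
# polar brightness mid-ring -> notch angles (world)
c=np.array([.4539,.0529]);gr=cv2.GaussianBlur(s["img"].astype(np.float32).mean(2),(0,0),.7)
for nm,S,E_ in (("w5",w5,w5["extrinsics"]),("w6",s,s["extrinsics"])):
    E=np.array(E_);gr=cv2.GaussianBlur(S["img"].astype(np.float32).mean(2),(0,0),.7)
    c=hole(S,.132,px([.4539,.0529,.132]))[1][0]
    dk=[]
    for a in range(0,360,2):
        v=[gr[int(round(y)),int(round(x))] for r in (.0185,.02,.0215) for x,y in [px([c[0]+r*np.cos(np.radians(a)),c[1]+r*np.sin(np.radians(a)),.132])]]
        if np.mean(v)<110: dk.append(a)
    print(nm,c,dk)
```

```text
6.95 [0.52589944 0.07739026 0.23973201] -158.96533941717058 [ 0.  0. -1.] [ 0.06  0.61 -0.48  1.85  0.39  0.77  1.31] [ 0.49269052 -0.19600812 -1.73915193] 0.1786081114786121
(np.float64(319.65885914904845), np.float64(113.95874940043394))
0.128 [(array([0.454 , 0.0527]), np.float64(0.0164), 75), (array([0.454 , 0.0533]), np.float64(0.0255), 77)]
0.132 [(array([0.454 , 0.0527]), np.float64(0.0161), 75), (array([0.4539, 0.0532]), np.float64(0.0251), 77)]
0.136 [(array([0.4539, 0.0526]), np.float64(0.0158), 75), (array([0.4539, 0.0532]), np.float64(0.0247), 77)]
w5 [0.454  0.0532] [12, 14, 16, 18, 20, 22, 24, 26, 28, 30, 194, 196, 198, 200, 202, 204, 206, 208, 210, 212]
w6 [0.4539 0.0532] [12, 14, 16, 18, 20, 22, 24, 26, 28, 30, 194, 196, 198, 200, 202, 204, 206, 208, 210]
```

Call:
send_rows(
  motion=[
    {"x": 2.5, "y": 0.1, "z": 0, "rx": 0, "ry": 0, "rz": -0.006, "jaw": 1},
    {"x": 2.6, "y": 0.1, "z": 0, "rx": 0, "ry": 0, "rz": 0, "jaw": 1},
    {"x": 2.5, "y": 0.08, "z": 1, "rx": 0, "ry": 0, "rz": 0, "jaw": 1},
    {"x": 0, "y": 0, "z": 2, "rx": 0, "ry": 0, "rz": 0, "jaw": 1},
    {"x": 0, "y": 0, "z": 2, "rx": 0, "ry": 0, "rz": 0, "jaw": 1},
  ],
)

```text
clock: 7.45
tool_pos: [0.454, 0.0521, 0.1897]
eef_rot: [-0.185, 0.983, -0.0, 0.001]
contact_force: [1.2, -0.2, -1.8]
opening: 0.179
finger_force: 50.0
```

Call:
send_rows(
  motion=[
    {"x": 0, "y": 0, "z": 0.4, "rx": 0, "ry": 0, "rz": 0, "jaw": 1},
    {"x": 0, "y": 0, "z": 0, "rx": 0, "ry": 0, "rz": 0, "jaw": 1},
    {"x": 0, "y": 0, "z": 0, "rx": 0, "ry": 0, "rz": 0, "jaw": 1},
    {"x": 0, "y": 0, "z": 0, "rx": 0, "ry": 0, "rz": 0, "jaw": 1},
    {"x": 0, "y": 0, "z": 0, "rx": 0, "ry": 0, "rz": 0, "jaw": 1},
  ],
)

```text
clock: 7.95
tool_pos: [0.4545, 0.0525, 0.1863]
eef_rot: [-0.185, 0.983, 0.0, 0.001]
contact_force: [0.2, -0.4, -3.0]
opening: 0.177
finger_force: 50.0
```

Run:
```python
from h import *
t=get_state(); M=R.from_quat(t["eef_rot"]).as_matrix()
print(t["clock"],t["tool_pos"],np.degrees(np.arctan2(M[1,0],M[0,0])),M[:,2].round(4),np.round(t["q"],2),t["contact_force"],t["moment"],t["opening"],"shift",M.T@(np.array([.4540,.0528,.185])-t["tool_pos"]))
```

```text
7.95 [0.45452743 0.05251634 0.18630233] -158.62712603242997 [ 1.4e-03  4.0e-04 -1.0e+00] [ 0.05  0.61 -0.41  2.12  0.49  0.51  1.21] [ 0.21744899 -0.37514398 -3.04462116] [ 0.02941692  0.03832128 -0.02100646] 0.1773382656385641 shift [0.0003896  0.00045658 0.00130171]
```

Call:
send_rows(
  motion=[
    {"x": 0.04, "y": 0.04, "z": 0.3, "rx": 0, "ry": 0, "rz": 0, "jaw": 1},
    {"x": 0, "y": 0, "z": 0.3, "rx": 0, "ry": 0, "rz": 0, "jaw": 1},
    {"x": 0, "y": 0, "z": 0.3, "rx": 0, "ry": 0, "rz": 0, "jaw": 1},
    {"x": 0, "y": 0, "z": 0.2, "rx": 0, "ry": 0, "rz": 0, "jaw": 1},
    {"x": 0, "y": 0, "z": 0.1, "rx": 0, "ry": 0, "rz": 0, "jaw": 1},
  ],
)

```text
clock: 8.45
tool_pos: [0.4534, 0.0526, 0.1734]
eef_rot: [-0.186, 0.983, 0.0, -0.0]
contact_force: [0.7, -0.5, -2.9]
opening: 0.176
finger_force: 50.0
```

Call:
send_rows(
  motion=[
    {"x": 0, "y": 0, "z": 0.1, "rx": 0, "ry": 0, "rz": 0, "jaw": 1},
    {"x": 0, "y": 0, "z": 0.1, "rx": 0, "ry": 0, "rz": 0, "jaw": 1},
    {"x": 0, "y": 0, "z": 0, "rx": 0, "ry": 0, "rz": 0, "jaw": 1},
    {"x": 0, "y": 0, "z": 0, "rx": 0, "ry": 0, "rz": 0, "jaw": 1},
    {"x": 0, "y": 0, "z": 0, "rx": 0, "ry": 0, "rz": 0, "jaw": 1},
  ],
)

```text
clock: 8.95
tool_pos: [0.4536, 0.0527, 0.1718]
eef_rot: [-0.186, 0.983, 0.0, 0.0]
contact_force: [-0.4, 0.3, -1.5]
opening: 0.175
finger_force: 50.0
```

Call:
send_rows(
  motion=[
    {"x": 0, "y": 0, "z": 0.1, "rx": 0, "ry": 0, "rz": 0, "jaw": 1},
    {"x": 0, "y": 0, "z": 0.1, "rx": 0, "ry": 0, "rz": 0, "jaw": 1},
    {"x": 0, "y": 0, "z": 0, "rx": 0, "ry": 0, "rz": 0, "jaw": 1},
    {"x": 0, "y": 0, "z": 0, "rx": 0, "ry": 0, "rz": 0, "jaw": 1},
    {"x": 0, "y": 0, "z": 0, "rx": 0, "ry": 0, "rz": 0, "jaw": 1},
  ],
)

```text
clock: 9.45
tool_pos: [0.4535, 0.0526, 0.1697]
eef_rot: [-0.186, 0.983, 0.0, 0.0]
contact_force: [-0.5, 0.5, -2.0]
opening: 0.175
finger_force: 50.0
```

Call:
send_rows(
  motion=[
    {"x": 0, "y": 0, "z": 0.1, "rx": 0, "ry": 0, "rz": 0, "jaw": 1},
    {"x": 0, "y": 0, "z": 0.1, "rx": 0, "ry": 0, "rz": 0, "jaw": 1},
    {"x": 0, "y": 0, "z": 0.1, "rx": 0, "ry": 0, "rz": 0, "jaw": 1},
    {"x": 0, "y": 0, "z": 0, "rx": 0, "ry": 0, "rz": 0, "jaw": 1},
    {"x": 0, "y": 0, "z": 0, "rx": 0, "ry": 0, "rz": 0, "jaw": 1},
  ],
)

```text
clock: 9.95
tool_pos: [0.4535, 0.0527, 0.1667]
eef_rot: [-0.186, 0.983, 0.0, -0.0]
contact_force: [0.1, -1.0, -1.5]
opening: 0.176
finger_force: 50.0
```

Call:
send_rows(
  motion=[
    {"x": 0, "y": 0, "z": 0.1, "rx": 0, "ry": 0, "rz": 0, "jaw": 1},
    {"x": 0, "y": 0, "z": 0.05, "rx": 0, "ry": 0, "rz": 0, "jaw": 1},
    {"x": 0, "y": 0, "z": 0.05, "rx": 0, "ry": 0, "rz": 0, "jaw": 1},
    {"x": 0, "y": 0, "z": 0, "rx": 0, "ry": 0, "rz": 0, "jaw": 1},
    {"x": 0, "y": 0, "z": 0, "rx": 0, "ry": 0, "rz": 0, "jaw": 1},
  ],
)

```text
clock: 10.45
tool_pos: [0.4535, 0.0527, 0.1647]
eef_rot: [-0.186, 0.983, 0.0, -0.0]
contact_force: [-0.6, 0.3, -2.6]
opening: 0.177
finger_force: 50.0
```

Call:
send_rows(
  motion=[
    {"x": 0, "y": 0, "z": 0.05, "rx": 0, "ry": 0, "rz": 0, "jaw": 1},
    {"x": 0, "y": 0, "z": 0.05, "rx": 0, "ry": 0, "rz": 0, "jaw": 1},
    {"x": 0, "y": 0, "z": 0.02, "rx": 0, "ry": 0, "rz": 0, "jaw": 1},
    {"x": 0, "y": 0, "z": 0, "rx": 0, "ry": 0, "rz": 0, "jaw": 1},
    {"x": 0, "y": 0, "z": 0, "rx": 0, "ry": 0, "rz": 0, "jaw": 1},
  ],
)

```text
clock: 10.95
tool_pos: [0.4535, 0.0527, 0.1635]
eef_rot: [-0.186, 0.983, 0.0, -0.0]
contact_force: [-0.3, -0.7, -1.2]
opening: 0.177
finger_force: 50.0
```

Call:
send_rows(
  motion=[
    {"x": 0, "y": 0, "z": 0.03, "rx": 0, "ry": 0, "rz": 0, "jaw": 1},
    {"x": 0, "y": 0, "z": 0.02, "rx": 0, "ry": 0, "rz": 0, "jaw": 1},
    {"x": 0, "y": 0, "z": 0, "rx": 0, "ry": 0, "rz": 0, "jaw": 1},
    {"x": 0, "y": 0, "z": 0, "rx": 0, "ry": 0, "rz": 0, "jaw": 1},
    {"x": 0, "y": 0, "z": 0, "rx": 0, "ry": 0, "rz": 0, "jaw": 1},
  ],
)

```text
clock: 11.45
tool_pos: [0.4536, 0.0527, 0.1631]
eef_rot: [-0.186, 0.983, 0.0, 0.0]
contact_force: [-0.9, -0.1, 1.1]
opening: 0.178
finger_force: 50.0
```

Run:
```python
from h import *
t=get_state(); print(t["clock"],t["tool_pos"],t["contact_force"],t["moment"],np.round(t["q"],2))
```

```text
11.45 [0.45356295 0.05269069 0.16310744] [-0.92024684 -0.09718245  1.05301545] [-0.05210014  0.16581025 -0.02844747] [ 0.01  0.65 -0.36  2.14  0.53  0.44  1.18]
```

Call:
send_rows(
  motion=[
    {"x": 0, "y": 0, "z": 0, "rx": 0, "ry": 0, "rz": 0.05, "jaw": 1},
    {"x": 0, "y": 0, "z": 0, "rx": 0, "ry": 0, "rz": 0.05, "jaw": 1},
    {"x": 0, "y": 0, "z": 0.02, "rx": 0, "ry": 0, "rz": 0.05, "jaw": 1},
    {"x": 0, "y": 0, "z": 0.02, "rx": 0, "ry": 0, "rz": 0.05, "jaw": 1},
    {"x": 0, "y": 0, "z": 0, "rx": 0, "ry": 0, "rz": 0, "jaw": 1},
  ],
)

```text
clock: 11.95
tool_pos: [0.4543, 0.0529, 0.1628]
eef_rot: [-0.086, 0.996, 0.0, 0.001]
contact_force: [0.9, 0.4, 2.5]
opening: 0.181
finger_force: 50.0
```

```bash
cat > st.py <<'E'
from h import *
t=get_state(); M=R.from_quat(t["eef_rot"]).as_matrix()
print(t["clock"],t["tool_pos"].round(4),"yaw",np.degrees(np.arctan2(M[1,0],M[0,0])).round(2),t["contact_force"].round(2),t["moment"].round(3),np.round(t["q"],2))
E
python3 st.py
```

```text
11.95 [0.4543 0.0529 0.1628] yaw -170.08 [0.92 0.45 2.52] [-0.066 -0.112 -0.023] [-0.02  0.64 -0.31  2.14  0.46  0.42  1.05]
```

Call:
send_rows(
  motion=[
    {"x": 0, "y": 0, "z": 0.02, "rx": 0, "ry": 0, "rz": 0.05, "jaw": 1},
    {"x": 0, "y": 0, "z": 0.02, "rx": 0, "ry": 0, "rz": 0.05, "jaw": 1},
    {"x": 0, "y": 0, "z": 0.02, "rx": 0, "ry": 0, "rz": 0.05, "jaw": 1},
    {"x": 0, "y": 0, "z": 0.02, "rx": 0, "ry": 0, "rz": 0.05, "jaw": 1},
    {"x": 0, "y": 0, "z": 0, "rx": 0, "ry": 0, "rz": 0, "jaw": 1},
  ],
)

```text
clock: 12.45
tool_pos: [0.4543, 0.0528, 0.1621]
eef_rot: [0.013, 1.0, 0.0, 0.001]
contact_force: [0.7, 0.4, 4.2]
opening: 0.177
finger_force: 50.0
```

```bash
python3 st.py
```

```text
12.45 [0.4543 0.0528 0.1621] yaw 178.52 [0.67 0.41 4.25] [-0.142 -0.156  0.024] [-0.06  0.64 -0.25  2.14  0.39  0.4   0.92]
```

Call:
send_rows(
  motion=[
    {"x": 0, "y": 0, "z": 0.02, "rx": 0, "ry": 0, "rz": 0.05, "jaw": 1},
    {"x": 0, "y": 0, "z": 0.02, "rx": 0, "ry": 0, "rz": 0.05, "jaw": 1},
    {"x": 0, "y": 0, "z": 0.02, "rx": 0, "ry": 0, "rz": 0.05, "jaw": 1},
    {"x": 0, "y": 0, "z": 0.02, "rx": 0, "ry": 0, "rz": 0.05, "jaw": 1},
    {"x": 0, "y": 0, "z": 0, "rx": 0, "ry": 0, "rz": 0, "jaw": 1},
  ],
)

```text
clock: 12.95
tool_pos: [0.4541, 0.0528, 0.1614]
eef_rot: [0.113, 0.994, 0.0, 0.001]
contact_force: [0.6, 0.3, 5.3]
opening: 0.177
finger_force: 50.0
```

```bash
python3 st.py
```

```text
12.95 [0.4541 0.0528 0.1614] yaw 167.08 [0.57 0.34 5.32] [-0.127 -0.067  0.052] [-0.09  0.64 -0.2   2.14  0.32  0.38  0.79]
```

Call:
send_rows(
  motion=[
    {"x": 0, "y": 0, "z": 0.02, "rx": 0, "ry": 0, "rz": 0.05, "jaw": 1},
    {"x": 0, "y": 0, "z": 0.02, "rx": 0, "ry": 0, "rz": 0.05, "jaw": 1},
    {"x": 0, "y": 0, "z": 0.01, "rx": 0, "ry": 0, "rz": 0.05, "jaw": 1},
    {"x": 0, "y": 0, "z": 0, "rx": 0, "ry": 0, "rz": 0.05, "jaw": 1},
    {"x": 0, "y": 0, "z": 0, "rx": 0, "ry": 0, "rz": 0, "jaw": 1},
  ],
)

```text
clock: 13.45
tool_pos: [0.4541, 0.053, 0.1609]
eef_rot: [0.211, 0.977, 0.0, 0.001]
contact_force: [1.8, 0.2, 7.0]
opening: 0.174
finger_force: 50.0
```

```bash
python3 st.py
```

```text
13.45 [0.4541 0.053  0.1609] yaw 155.64 [1.76 0.19 7.03] [-0.121  0.038  0.086] [-0.12  0.64 -0.15  2.15  0.25  0.37  0.67]
```

Call:
send_rows(
  motion=[
    {"x": 0, "y": 0, "z": 0, "rx": 0, "ry": 0, "rz": 0.05, "jaw": 1},
    {"x": 0, "y": 0, "z": 0, "rx": 0, "ry": 0, "rz": 0.05, "jaw": 1},
    {"x": 0, "y": 0, "z": 0, "rx": 0, "ry": 0, "rz": 0.05, "jaw": 1},
    {"x": 0, "y": 0, "z": 0, "rx": 0, "ry": 0, "rz": 0.05, "jaw": 1},
    {"x": 0, "y": 0, "z": 0, "rx": 0, "ry": 0, "rz": 0, "jaw": 1},
  ],
)

```text
clock: 13.95
tool_pos: [0.4542, 0.0529, 0.161]
eef_rot: [0.308, 0.952, 0.0, 0.001]
contact_force: [0.0, -0.3, 6.7]
opening: 0.178
finger_force: 50.0
```

```bash
python3 st.py
```

```text
13.95 [0.4542 0.0529 0.161 ] yaw 144.17 [ 0.03 -0.28  6.68] [-0.101  0.007  0.009] [-0.15  0.64 -0.1   2.15  0.17  0.36  0.55]
```

Call:
send_rows(
  motion=[
    {"x": 0, "y": 0, "z": 0, "rx": 0, "ry": 0, "rz": 0.05, "jaw": 1},
    {"x": 0, "y": 0, "z": 0, "rx": 0, "ry": 0, "rz": 0.05, "jaw": 1},
    {"x": 0, "y": 0, "z": 0, "rx": 0, "ry": 0, "rz": 0.05, "jaw": 1},
    {"x": 0, "y": 0, "z": 0, "rx": 0, "ry": 0, "rz": 0.05, "jaw": 1},
    {"x": 0, "y": 0, "z": 0, "rx": 0, "ry": 0, "rz": 0, "jaw": 1},
  ],
)

```text
clock: 14.45
tool_pos: [0.4547, 0.0533, 0.161]
eef_rot: [0.401, 0.916, 0.001, 0.001]
contact_force: [1.5, 0.8, 6.4]
opening: 0.177
finger_force: 50.0
```

```bash
python3 st.py
```

```text
14.45 [0.4547 0.0533 0.161 ] yaw 132.78 [1.45 0.83 6.43] [-0.033 -0.191  0.234] [-0.18  0.64 -0.05  2.15  0.09  0.35  0.44]
```

Call:
send_rows(
  motion=[
    {"x": 0, "y": 0, "z": 0, "rx": 0, "ry": 0, "rz": 0.03, "jaw": 1},
    {"x": 0, "y": 0, "z": 0, "rx": 0, "ry": 0, "rz": 0.03, "jaw": 1},
    {"x": 0, "y": 0, "z": 0, "rx": 0, "ry": 0, "rz": 0.03, "jaw": 1},
    {"x": 0, "y": 0, "z": 0, "rx": 0, "ry": 0, "rz": 0, "jaw": 1},
    {"x": 0, "y": 0, "z": 0, "rx": 0, "ry": 0, "rz": 0, "jaw": 1},
  ],
)

```text
clock: 14.95
tool_pos: [0.455, 0.0533, 0.161]
eef_rot: [0.441, 0.898, 0.001, 0.001]
contact_force: [1.8, 0.8, 5.7]
opening: 0.175
finger_force: 50.0
```

```bash
python3 st.py
```

```text
14.95 [0.455  0.0533 0.161 ] yaw 127.72 [1.79 0.83 5.72] [-0.065 -0.12   0.351] [-0.2   0.64 -0.03  2.15  0.05  0.35  0.39]
```

Call:
send_rows(
  motion=[
    {"x": 0, "y": 0, "z": 0, "rx": 0, "ry": 0, "rz": 0.03, "jaw": 1},
    {"x": 0, "y": 0, "z": 0, "rx": 0, "ry": 0, "rz": 0.03, "jaw": 1},
    {"x": 0, "y": 0, "z": 0, "rx": 0, "ry": 0, "rz": 0.03, "jaw": 1},
    {"x": 0, "y": 0, "z": 0, "rx": 0, "ry": 0, "rz": 0, "jaw": 1},
    {"x": 0, "y": 0, "z": 0, "rx": 0, "ry": 0, "rz": 0, "jaw": 1},
  ],
)

```text
clock: 15.45
tool_pos: [0.4549, 0.0532, 0.161]
eef_rot: [0.481, 0.877, 0.001, 0.001]
contact_force: [1.7, 0.8, 5.3]
opening: 0.174
finger_force: 50.0
```

```bash
python3 st.py
```

```text
15.45 [0.4549 0.0532 0.161 ] yaw 122.45 [1.74 0.77 5.25] [ 0.096 -0.077  0.019] [-0.21  0.64 -0.01  2.15  0.02  0.35  0.33]
```

Call:
send_rows(
  motion=[
    {"x": 0, "y": 0, "z": 0, "rx": 0, "ry": 0, "rz": 0.03, "jaw": 1},
    {"x": 0, "y": 0, "z": 0, "rx": 0, "ry": 0, "rz": 0.03, "jaw": 1},
    {"x": 0, "y": 0, "z": 0, "rx": 0, "ry": 0, "rz": 0.03, "jaw": 1},
    {"x": 0, "y": 0, "z": 0, "rx": 0, "ry": 0, "rz": 0, "jaw": 1},
    {"x": 0, "y": 0, "z": 0, "rx": 0, "ry": 0, "rz": 0, "jaw": 1},
  ],
)

```text
clock: 15.95
tool_pos: [0.455, 0.0533, 0.161]
eef_rot: [0.52, 0.854, 0.001, 0.001]
contact_force: [1.5, 1.1, 5.8]
opening: 0.177
finger_force: 50.0
```

```bash
python3 st.py
```

```text
15.95 [0.455  0.0533 0.161 ] yaw 117.33 [1.46 1.13 5.75] [ 0.085 -0.172  0.103] [-0.22  0.64  0.01  2.15 -0.02  0.35  0.28]
```

One click, and the torque is rising on the second tooth. Releasing.

Call:
send_rows(
  motion=[
    {"x": 0, "y": 0, "z": 0, "rx": 0, "ry": 0, "rz": 0, "jaw": 2.0},
    {"x": 0, "y": 0, "z": 0, "rx": 0, "ry": 0, "rz": 0, "jaw": 2.6},
    {"x": 0, "y": 0, "z": 0, "rx": 0, "ry": 0, "rz": 0, "jaw": 3.5},
    {"x": 0, "y": 0, "z": 0, "rx": 0, "ry": 0, "rz": 0, "jaw": 4.5},
    {"x": 0, "y": 0, "z": 0, "rx": 0, "ry": 0, "rz": 0, "jaw": 4.5},
  ],
  grip_force=10,
)

```text
clock: 16.45
tool_pos: [0.4533, 0.0526, 0.1604]
eef_rot: [0.521, 0.853, -0.0, -0.0]
contact_force: [0.1, -0.0, -0.9]
opening: 0.506
finger_force: 0.0
```

Call:
send_rows(
  motion=[
    {"x": 0, "y": 0, "z": -0.5, "rx": 0, "ry": 0, "rz": 0, "jaw": 4.5},
    {"x": 0, "y": 0, "z": -2, "rx": 0, "ry": 0, "rz": 0, "jaw": 4.5},
    {"x": 0, "y": 0, "z": -3, "rx": 0, "ry": 0, "rz": 0, "jaw": 4.5},
    {"x": 0, "y": 0, "z": -3, "rx": 0, "ry": 0, "rz": 0, "jaw": 4.5},
    {"x": 0, "y": 0, "z": 0, "rx": 0, "ry": 0, "rz": 0, "jaw": 4.5},
  ],
)

```text
clock: 16.95
tool_pos: [0.4556, 0.0529, 0.2488]
eef_rot: [0.521, 0.853, 0.002, 0.003]
contact_force: [0.8, 0.7, -0.4]
opening: 0.512
finger_force: 0.0
```

```bash
python3 - <<'E'
from h import *
s=snapshot("wrist"); c=s["img"][130:330,186:446].astype(float)
c=np.clip(c*1.8,0,255).astype(np.uint8)
cv2.imwrite("pics/w7.png",cv2.resize(cv2.cvtColor(c,4),None,fx=3,fy=2.9,interpolation=2))
E
python3 st.py
```

```text
17.0 [0.4546 0.0528 0.2472] yaw 117.16 [ 0.26 -1.02  0.05] [-0.014  0.056 -0.064] [-0.23  0.48  0.03  2.06 -0.02  0.59  0.28]
```

View pics/w7.png

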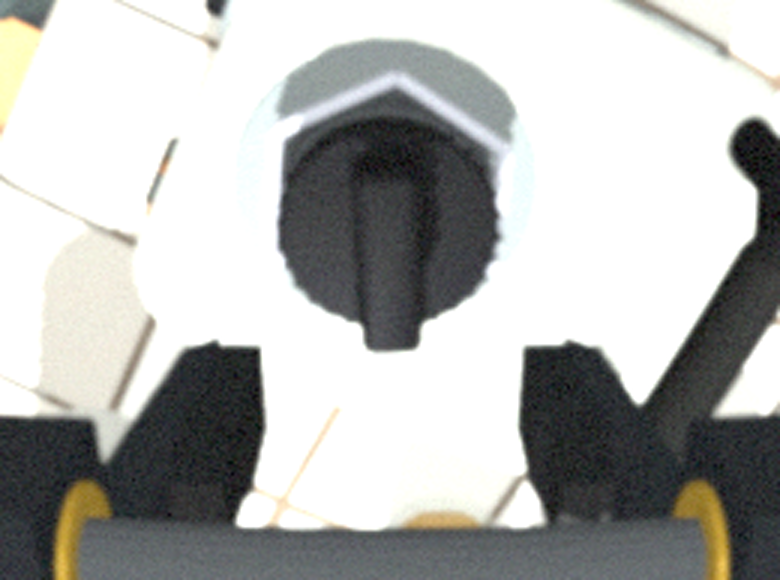

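The cap sits upright and centred on the neck, disc centre about (388,225). Its bar runs (388,175)–(393,340), still in line with the open hand, so the ratchet advance held; the fingers are clear.

```bash
python3 -c "
from plant import *
print(finish_job())"
```

```text
the job is handed in; nothing more can be done
None
```

The cap is seated on the filler neck, turned clockwise to its stop with one ratchet click and released; I handed the job in at about 17 s with the hand clear, but no verdict came back.

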